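# Swap the glaze sample in the mixer and set its speed

### The job

The short glaze sample standing in the mixer's cup is done: stand it in a free hole of the wooden rack, put the tall sample tube from the rack into the mixer's cup in its place, and set the mixer's speed dial to 7. Keep both tubes upright and lower each one all the way down into its hole before letting go rather than dropping it. Leave the two other short tubes in their holes and the other things on the bench where they are.

Things in the scene. Friction and masses are not known exactly. Their poses are not given: they have to be found in the camera images.
- mixer: Vortex mixer, fixed on the bench: a low white box 150 mm (x) by 260 mm (y), flat deck 66 mm above the bench. Origin: centre of its underside; x points to its back, z up; its front (vent slots) faces -x. On the deck, at x 0: a black rubber cup at y +66 mm and the speed dial at y -72 mm. A small rocker switch on the deck is not used.
- mixer_cup (a point): Centre of the inner floor of the mixer's round rubber cup, 86 mm above the bench; z up. The cup is 49 mm across outside, its bore 33 mm, straight, 45 mm deep, so its rim is 131 mm above the bench. A seated tube stands upright with its underside on this point.
- speed_dial (a joint): Mixer speed dial, vertical axis, rad: 0 at scale mark 0, growing clockwise from above to 4.712 at mark 10. 11 even white marks 0.4712 rad apart, 0, 5 and 10 longer; a white band widens from 0 to 10. The pointer (white line on one end of the bar) points 135 degrees from the mixer's +x towards its +y at 0, to its back (+x) at 5; mark 7 is 3.299 rad. Stays where left (friction 0.04 N m).
- dial_grip (a point): On the dial's axis at the top of its grip bar, 96 mm above the bench. The bar is 48 mm long, 14 mm thick and 22 mm high, on a round skirt of radius 27 mm whose top is 22 mm below this point. x runs along the bar to the pointer end and turns with the dial; z up.
- rack: Wooden tube rack, fixed on the bench, 76 mm (x) by 250 mm (y) by 52 mm high: a base board and a 10 mm top board with one row of four 33 mm holes along y, 58 mm apart. Origin: centre of its underside; z up.
- rack_hole0 (a point): Seat of rack hole 0: on the base board, 10 mm above the bench, on the axis of the hole at rack y -87 mm; the top board's upper face is 42 mm above it. A hole is free when no tube stands in it; one is free at the start.
- rack_hole1 (a point): Seat of rack hole 1: on the base board, 10 mm above the bench, on the axis of the hole at rack y -29 mm; the top board's upper face is 42 mm above it. A hole is free when no tube stands in it; one is free at the start.
- rack_hole2 (a point): Seat of rack hole 2: on the base board, 10 mm above the bench, on the axis of the hole at rack y +29 mm; the top board's upper face is 42 mm above it. A hole is free when no tube stands in it; one is free at the start.
- rack_hole3 (a point): Seat of rack hole 3: on the base board, 10 mm above the bench, on the axis of the hole at rack y +87 mm; the top board's upper face is 42 mm above it. A hole is free when no tube stands in it; one is free at the start.
- short_mixed: The short capped sample tube standing in the mixer's cup at the start: 85 mm high, white body 30 mm in diameter with a flat chamfered foot, grey ribbed cap 34 mm in diameter forming the top 16 mm. Origin: centre of its underside; z up. Closed, rigid, about 70 g. Gripped by the cap from above, TCP 10 mm below its top, the fingers clear cup, board and neighbours.
- tall_next: The tall capped sample tube in the rack, the only tall one: 115 mm high, otherwise like the short ones (30 mm body, 34 mm cap forming the top 16 mm). Origin: centre of its underside; z up. About 90 g.
- short_a: A short tube like the one in the mixer (85 mm), in another hole of the rack: stays there. Origin: centre of its underside.
- short_b: The other short tube (85 mm) in the rack: stays there. Origin: centre of its underside.
- glaze_jar: Bystander: terracotta-coloured jar with a white lid, 72 mm across, 78 mm high, beyond the work. Origin: centre of its underside.
- test_bowl: Bystander: small white bowl, 90 mm across, 40 mm high. Origin: centre of its underside.
- clay_cup: Bystander: unglazed clay cup, 72 mm across, 65 mm high. Origin: centre of its underside.
Mind the look-alikes: they are no part of the job. What is shaped like the short_mixed but blue or orange is not meant. Leave any black or purple look-alike of the tall_next alone.

How it is judged:
By the outcome, as a careful person would: the job done as asked, in the order asked, and still so for the second after the job is handed in, with the robot touching nothing.
It also fails if it takes over 66 s, if anything falls off the work surface, if the arm or the gripper's body presses on something with over 40 N, if the wrist force passes 120 N, or if a joint passes its speed limit or range.

### The arm

A 6-joint arm with a two-finger parallel gripper is mounted at the origin on the work surface. World frame = base frame: x ahead of the robot, y to its left, z up, the work surface at z = 0. Lengths are in m, angles in rad, forces in N, time in s.
With the tool pointing down it reaches from about 0.375 to 0.975 m from the base axis. Payload 3.8 kg.
Tool frame: the origin (TCP) lies between the finger pads, 19 mm behind the fingertips; this is the grasp point; z points along the fingers, y is the line along which they close (so a half turn about z gives the same grasp; the last joint's range is limited). The gripper opens to 88 mm and grips with 3 to 60 N. Pads are 18 mm wide; open, the fingers measure 123 mm over their backs; the gripper's body (75 mm by 187 mm) begins 45 mm behind the grasp point.
Start: joints at [1.306, 0.264, 1.604, -0, 1.274, -0.037], TCP at [0.152, 0.658, 0.257] pointing down, gripper open.
Joint ranges: [-2.63, 2.63], [-0.94, 2.18], [0.31, 2.57], [-1.31, 4.45], [0, 2.66], [-2.55, 2.55]. Speed limits (rad/s): [2.57, 2.57, 3.14, 3.14, 3.14, 3.14].

### API

Orientations are given as a rotation vector (axis times angle).
In Python, from plant import manip, imaging, job gives the robot as it stands.
- The arm moves only by the tool step_arm, never from a script. Its argument "increments" is a list of rows, each a list of 7 numbers: the finger opening in mm, from 0 to 88.1, then the shift along the world's x, y, z normalised to -1 to 1, where 1 is 0.4 m, then the turn, a rotation vector about the world's x, y, z normalised to -1 to 1, where 1 is 180 degrees. A call has 1 to 20 rows; each row is the pose to reach, as a shift and turn from the pose commanded when the call began, turning the shorter way round; what a row does not reach only later rows make up. A row lasts 1/8 s, in which the tool goes at most 62.5 mm and 10.7 degrees, less where a joint would pass 70% of its speed; a pose out of reach is approached as far as the arm can. A call with a number of a shift or a turn outside -1 to 1 is refused whole. A call with a gripper value outside its range is refused whole. The fingers move at their own pace and stop on an object; the grip force is fixed at half the most. Time passes only in rows, so rows that repeat a pose let the fingers close. It gives the time, the measured TCP pose, the force, the opening and the grip force at its end, in the units of the state.
- manip.sense(): the state, without advancing time (a new reading comes with each control period).
- imaging.snapshot(name): name is "side" or "top" or "wrist"; returns a dict with "frame" (480x640x3 uint8, blue, green, red), "camera_matrix" (3x3 intrinsics, pixels), "rvec" (rotation vector, rad) and "tvec" (3), from world to camera coordinates, as OpenCV has them. Camera axes: x right, y down, z forward; pixel columns grow to the right and rows downward; lengths in m; the calibration is good to about 2 mm. The wrist camera is an equidistant fisheye: a pixel r from the principal point sees the ray r / f radians off the axis. A picture is of the moment at which its call begins. There is no depth.
- job.job_done(): hands the job in; it is judged then, once.
The state is a dict: "clock": time; "joint_positions": joint angles; "dq": joint speeds; "tau": joint torques, N m; "tcp_pos": TCP position; "eef_rot": TCP orientation; "wrist_force": force on the tool from outside, world axes, zero at the start; "wrist_torque": the same for the moment, N m; "grip_width": opening from 0.0 (shut) to 1.0 (fully open); "gripper_force": force on a finger pad.
Only numpy, scipy, OpenCV 4.12 (cv2) and the standard library are available. Lean on these libraries where they do the work, as an engineer would, in place of code of your own. Each camera call takes 0.05 s, during which the arm holds its last target. There are 200 camera calls.

## Working session

There is one attempt and no reset: what is moved stays moved. The work goes in short steps, Python scripts to look and compute and a tool call to move; the robot and the scene stay as the last step left them, time stands still between calls to the robot, and variables do not carry over. Pictures are saved under pics/ and viewed, at most 10 in all, crops included, and the job is handed in when it is done.

Besides the shell and the picture viewer there is one more tool, called after "Request:" by a JSON object that holds its "fn" and its "kwargs", one argument or row to a line. step_arm: Moves the arm, as the interface text tells. Its arguments: {"type":"object","properties":{"increments":{"type":"array","items":{"type":"array","items":{"type":"number"}}}},"required":["increments"]}

```bash
mkdir -p pics; cat > h.py <<'E'
import numpy as np, cv2, pickle
from plant import manip, imaging, job
def snap(n,f):
    s=imaging.snapshot(n); cv2.imwrite(f'pics/{f}.png',s['frame']); pickle.dump(s,open(f'pics/{f}.pkl','wb')); return s
def ray(s,uv):
    K=np.array(s['camera_matrix']);R=cv2.Rodrigues(np.array(s['rvec'],float))[0];t=np.array(s['tvec'],float).ravel()
    d=R.T@np.linalg.inv(K)@np.array([uv[0],uv[1],1.]); return -R.T@t,d
def atz(s,uv,z):
    c,d=ray(s,uv); return (c+d*(z-c[2])/d[2]).round(4)
def proj(s,p):
    return cv2.projectPoints(np.array(p,float).reshape(-1,3),np.array(s['rvec'],float),np.array(s['tvec'],float),np.array(s['camera_matrix'],float),None)[0].reshape(-1,2).round(1)
E
python3 - <<'E'
from h import *
snap('top','t0');snap('side','s0');print(manip.sense())
E
```

```text
{'clock': 0.1, 'joint_positions': array([ 1.30611575e+00,  2.64673058e-01,  1.60523467e+00, -7.05285754e-06,
        1.27370169e+00, -3.69278473e-02]), 'dq': array([ 0.00025612, -0.00050006, -0.002784  , -0.00140015, -0.00077276,
       -0.00129682]), 'tau': array([-3.64946372e-04, -5.03626871e+01, -3.58066857e+01,  7.29889353e-02,
        2.34702072e-02, -6.19124489e-05]), 'tcp_pos': array([0.15227124, 0.65697916, 0.25621717]), 'eef_rot': array([-0.35694336, -3.12094926,  0.00313327]), 'wrist_force': array([ 0.405202  , -0.34877961,  0.28272868]), 'wrist_torque': array([-0.03534233,  0.04777668, -0.02703367]), 'gripper_force': 0.0, 'grip_width': 1.0054219063115268}
```

View pics/t0.png

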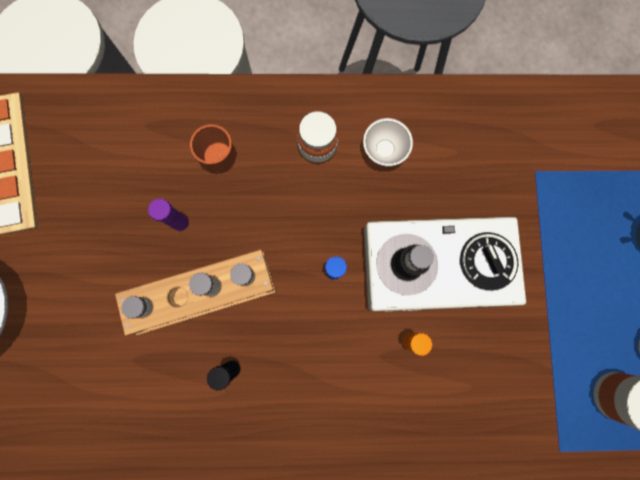

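View pics/s0.png

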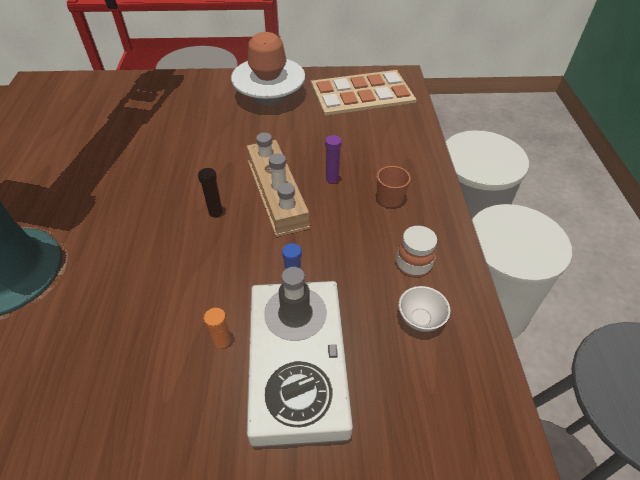

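The top picture shows the rack's caps at (133,307), (201,284) and (241,274), a free hole at (179,296), the mixer cup tube's cap at (420,258) and the dial at (490,261). There are blue (336,267), orange (421,344), purple (160,210) and black (219,378) decoys. The candidates for the tall tube are those three grey caps, and side (278,160) looks tallest, matching top (201,284). I'll confirm in one crop.

```bash
python3 - <<'E'
from h import *
t=cv2.imread('pics/t0.png');s=cv2.imread('pics/s0.png')
r=lambda im,x,y,w,h:cv2.resize(im[y:y+h,x:x+w],(400,300),interpolation=cv2.INTER_CUBIC)
o=np.vstack([np.hstack([r(t,110,230,170,127),r(t,365,200,160,120)]),np.hstack([r(s,230,125,120,90),r(s,240,260,120,180)])])
cv2.imwrite('pics/c0.png',o)
S=pickle.load(open('pics/t0.pkl','rb'));D=pickle.load(open('pics/s0.pkl','rb'))
print(S['camera_matrix'],ray(S,(320,240)),ray(D,(320,240))[0])
for uv,z in [((133,307),.095),((178,297),.052),((201,284),.125),((241,274),.095),((420,258),.171),((490,261),.09)]:print(uv,atz(S,uv,z))
for c in [(366,223),(517,218),(525,304),(371,310)]:print(c,atz(S,c,.066))
for c in [(117,293),(264,252),(273,294),(125,333)]:print(c,atz(S,c,.052))
E
```

```text
[[443.68376796   0.         327.52671302]
 [  0.         443.68376796 241.17374594]
 [  0.           0.           1.        ]] (array([ 0.49360335, -0.00440621,  0.79830113]), array([ 0.15638769, -0.01116677, -0.98778185])) [ 0.58922368 -0.57625759  0.7402503 ]
(133, 307) [0.5021 0.2786 0.095 ]
(178, 297) [0.5181 0.2231 0.052 ]
(201, 284) [0.5347 0.1674 0.125 ]
(241, 274) [0.5516 0.1128 0.095 ]
(420, 258) [ 0.5657 -0.1543  0.171 ]
(490, 261) [ 0.5691 -0.2876  0.09  ]
(366, 223) [ 0.6379 -0.0905  0.066 ]
(517, 218) [ 0.6448 -0.3488  0.066 ]
(525, 304) [ 0.4997 -0.3508  0.066 ]
(371, 310) [ 0.493 -0.095  0.066]
(117, 293) [0.5258 0.3233 0.052 ]
(264, 252) [0.592 0.082 0.052]
(273, 294) [0.5213 0.0663 0.052 ]
(125, 333) [0.4608 0.3065 0.052 ]
```

View pics/c0.png

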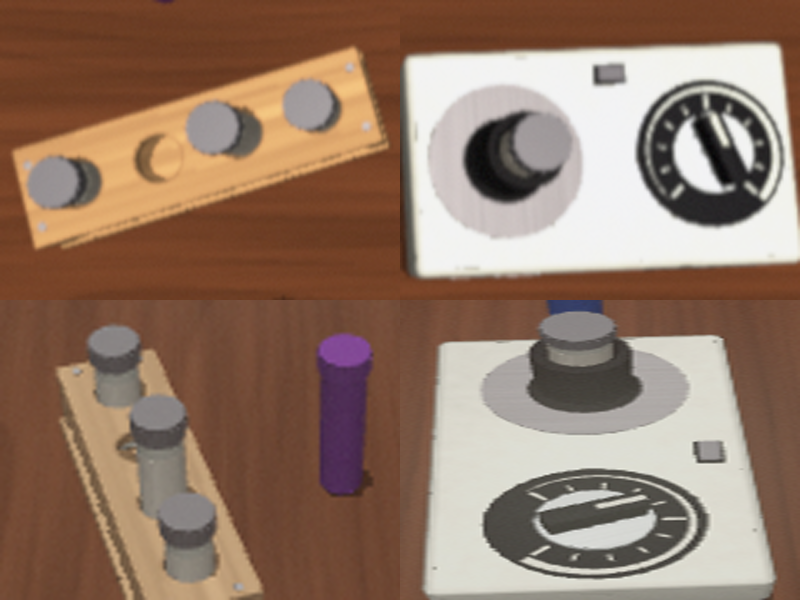

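Confirmed: the tall one is the middle cap at top (200.5,283.7), side (277.5,158.5), with the free hole beside it at top (178,297). The dial pointer reads about mark 4. Next I'll triangulate with both views.

```bash
python3 - <<'E'
from h import *
S=pickle.load(open('pics/t0.pkl','rb'));D=pickle.load(open('pics/s0.pkl','rb'))
def tri(a,b):
    c1,d1=ray(S,a);c2,d2=ray(D,b);d1/=np.linalg.norm(d1);d2/=np.linalg.norm(d2)
    P=[np.eye(3)-np.outer(d,d) for d in(d1,d2)]
    x=np.linalg.solve(P[0]+P[1],P[0]@c1+P[1]@c2);print(x.round(4),'gap',[round(np.linalg.norm(p@(x-c)),4) for p,c in zip(P,(c1,c2))])
tri((421.8,256.8),(293.2,275));tri((200.5,283.7),(277.5,158.5-3));tri((241.2,274.4),(286.3,125+.3*206))
for n,uv,z in [('cap',(421.8,256.8),.171),('tall',(200.5,283.7),.125),('hole',(178,297),.052),('shA',(133.8,307),.095),('shB',(241.3,274.4),.095),('disc',(489.4,261.2),.067)]:print(n,atz(S,uv,z))
# side-view readings
for n,uv,z in [('cap',(293.2,275),.171),('tall',(277.5,157),.125),('shB',(286.3,187),.095),('disc',(298.5,393.5),.067)]:print('side',n,atz(D,uv,z))
# dial pointer, bar ends at z=.096
for e in [((701,118),(735,185))]:
    a,b=[atz(S,(365+(p[0]-400)*.4,200+p[1]*.4),.096) for p in e];v=a-b;print(a,b,np.degrees(np.arctan2(v[1],v[0])))
E
```

```text
[ 0.5685 -0.1566  0.1719] gap [np.float64(0.0012), np.float64(0.0012)]
[0.5363 0.1655 0.1363] gap [np.float64(0.0018), np.float64(0.0018)]
[0.5524 0.1118 0.1013] gap [np.float64(0.0019), np.float64(0.0019)]
cap [ 0.5674 -0.157   0.171 ]
tall [0.5352 0.1681 0.125 ]
hole [0.5181 0.2231 0.052 ]
shA [0.502  0.2774 0.095 ]
shB [0.551  0.1124 0.095 ]
disc [ 0.5712 -0.2958  0.067 ]
side cap [ 0.5696 -0.1557  0.171 ]
side tall [0.5372 0.1752 0.125 ]
side shB [0.5539 0.1185 0.095 ]
side disc [ 0.5731 -0.2955  0.067 ]
[ 0.5909 -0.2792  0.096 ] [ 0.5474 -0.2983  0.096 ] 23.70533930777869
```

Request:
{"fn": "step_arm", "kwargs": {
  "increments": [
    [88, 0.87, -1.0, 0.05, 0, 0, -0.335],
    [88, 0.87, -1.0, 0.05, 0, 0, -0.335],
    [88, 0.87, -1.0, 0.05, 0, 0, -0.335],
    [88, 0.87, -1.0, 0.05, 0, 0, -0.335],
    [88, 0.87, -1.0, 0.05, 0, 0, -0.335],
    [88, 0.87, -1.0, 0.05, 0, 0, -0.335],
    [88, 0.87, -1.0, 0.05, 0, 0, -0.335],
    [88, 0.87, -1.0, 0.05, 0, 0, -0.335],
    [88, 0.87, -1.0, 0.05, 0, 0, -0.335],
    [88, 0.87, -1.0, 0.05, 0, 0, -0.335],
    [88, 0.87, -1.0, 0.05, 0, 0, -0.335],
    [88, 0.87, -1.0, 0.05, 0, 0, -0.335],
    [88, 0.87, -1.0, 0.05, 0, 0, -0.335]
  ]
}}

```text
clock: 1.72
tcp_pos: [0.4997, 0.2585, 0.2773]
eef_rot: [-1.874, -2.521, 0.0]
wrist_force: [0.6, -0.7, 0.4]
grip_width: 1.004
gripper_force: 0.0
```

Request:
{"fn": "step_arm", "kwargs": {
  "increments": [
    [88, 0.171, -1.0, -0.1, 0, 0, 0],
    [88, 0.171, -1.0, -0.1, 0, 0, 0],
    [88, 0.171, -1.0, -0.1, 0, 0, 0],
    [88, 0.171, -1.0, -0.1, 0, 0, 0],
    [88, 0.171, -1.0, -0.1, 0, 0, 0],
    [88, 0.171, -1.0, -0.1, 0, 0, 0],
    [88, 0.171, -1.0, -0.1, 0, 0, 0],
    [88, 0.171, -1.0, -0.1, 0, 0, 0],
    [88, 0.171, -1.0, -0.1, 0, 0, 0],
    [88, 0.171, -1.0, -0.1, 0, 0, 0]
  ]
}}

```text
clock: 2.98
tcp_pos: [0.5689, -0.1409, 0.2376]
eef_rot: [1.874, 2.521, 0.001]
wrist_force: [-0.4, 0.1, -0.1]
grip_width: 1.002
gripper_force: 0.0
```

```bash
python3 - <<'E'
from h import *
s=snap('wrist','w0');snap('top','t1');K=s['camera_matrix'];R=cv2.Rodrigues(np.array(s['rvec'],float))[0]
p=R@np.array([.568,-.1565,.171])+np.array(s['tvec']).ravel();th=np.arctan2(np.hypot(p[0],p[1]),p[2]);ph=np.arctan2(p[1],p[0])
print('predicted cap',K[0][2]+K[0][0]*th*np.cos(ph),K[1][2]+K[0][0]*th*np.sin(ph),K[0][0],manip.sense()['tcp_pos'])
E
```

```text
predicted cap 310.5219071428534 295.27095924997536 371.64829954431775 [ 0.56888405 -0.14108357  0.2376866 ]
```

View pics/w0.png

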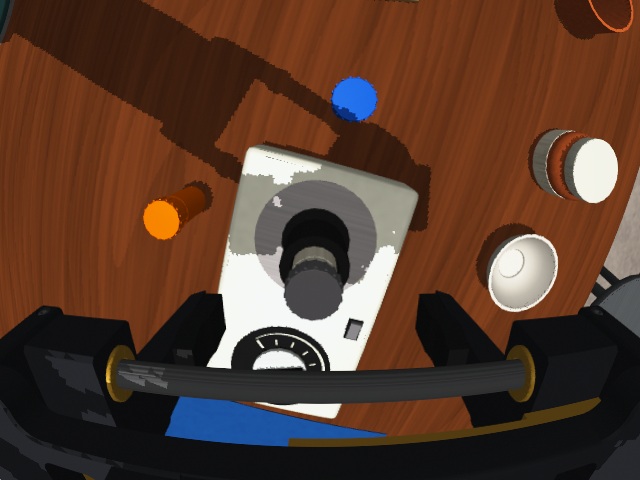

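The wrist view shows the cap centred at about (314,290), against a predicted (310.5,295), so the estimate is a few mm off. I'll convert the difference to metres.

```bash
cat >> h.py <<'E'
def wat(s,uv,z):
    K=np.array(s['camera_matrix']);R=cv2.Rodrigues(np.array(s['rvec'],float))[0];t=np.array(s['tvec'],float).ravel()
    v=np.array([uv[0]-K[0,2],uv[1]-K[1,2]]);r=np.hypot(*v);th=r/K[0,0]
    d=R.T@np.r_[np.sin(th)*v/r,np.cos(th)];c=-R.T@t
    return (c+d*(z-c[2])/d[2]).round(4)
E
python3 - <<'E'
from h import *
s=pickle.load(open('pics/w0.pkl','rb'))
for uv in [(314,290),(314,291),(313,290)]:print(wat(s,uv,.171))
g=cv2.cvtColor(s['frame'],cv2.COLOR_BGR2GRAY)[255:325,280:350]
for e in [(284,290),(344,290),(314,261),(314,320)]: print(wat(s,e,.171))
E
```

```text
[ 0.569  -0.1527  0.171 ]
[ 0.5692 -0.1533  0.171 ]
[ 0.5684 -0.1528  0.171 ]
[ 0.5524 -0.1577  0.171 ]
[ 0.5855 -0.1477  0.171 ]
[ 0.5639 -0.1355  0.171 ]
[ 0.5746 -0.1718  0.171 ]
```

Request:
{"fn": "step_arm", "kwargs": {
  "increments": [
    [70, 0, -0.035, 0, 0, 0, 0],
    [70, 0, -0.035, -0.06, 0, 0, 0],
    [70, 0, -0.035, -0.12, 0, 0, 0],
    [70, 0, -0.035, -0.17, 0, 0, 0],
    [70, 0, -0.035, -0.192, 0, 0, 0],
    [70, 0, -0.035, -0.192, 0, 0, 0],
    [30, 0, -0.035, -0.192, 0, 0, 0],
    [20, 0, -0.035, -0.192, 0, 0, 0],
    [20, 0, -0.035, -0.192, 0, 0, 0],
    [20, 0, -0.035, -0.192, 0, 0, 0],
    [20, 0, -0.035, -0.192, 0, 0, 0],
    [20, 0, -0.035, -0.192, 0, 0, 0]
  ]
}}

```text
clock: 4.58
tcp_pos: [0.5691, -0.1565, 0.161]
eef_rot: [1.876, 2.519, 0.0]
wrist_force: [-0.5, 0.3, 2.5]
grip_width: 0.358
gripper_force: 30.0
```

Request:
{"fn": "step_arm", "kwargs": {
  "increments": [
    [20, 0, 0, 0.03, 0, 0, 0],
    [20, 0, 0, 0.06, 0, 0, 0],
    [20, 0, 0, 0.1, 0, 0, 0],
    [20, 0, 0, 0.14, 0, 0, 0],
    [20, 0, 0, 0.18, 0, 0, 0],
    [20, 0, 0, 0.22, 0, 0, 0],
    [20, 0, 0, 0.225, 0, 0, 0],
    [20, 0, 0, 0.225, 0, 0, 0]
  ]
}}

```text
clock: 5.58
tcp_pos: [0.5687, -0.1564, 0.2506]
eef_rot: [-1.876, -2.52, 0.0]
wrist_force: [-0.1, 0.5, -0.2]
grip_width: 0.357
gripper_force: 30.0
```

```bash
python3 - <<'E'
from h import *
a=snap('top','t2')['frame'];b=snap('side','s2')['frame'];print(manip.sense()['tcp_pos'],manip.sense()['grip_width'])
r=lambda im,x,y,w,h:cv2.resize(im[y:y+h,x:x+w],(400,400),interpolation=cv2.INTER_CUBIC)
cv2.imwrite('pics/c2.png',np.hstack([r(a,360,190,170,130),r(b,220,180,180,180)]))
E
```

```text
[ 0.56833061 -0.15625942  0.24969206] 0.3563911140688971
```

View pics/c2.png

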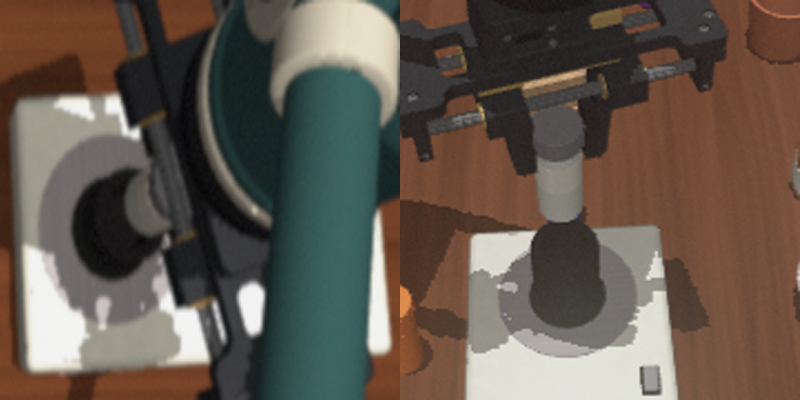

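The tube is held upright, clear of the cup. Next I move it above the free hole.

Request:
{"fn": "step_arm", "kwargs": {
  "increments": [
    [20, -0.015, 0.12, 0, 0, 0, 0],
    [20, -0.03, 0.24, 0, 0, 0, 0],
    [20, -0.045, 0.36, 0, 0, 0, 0],
    [20, -0.06, 0.48, 0, 0, 0, 0],
    [20, -0.08, 0.6, 0, 0, 0, 0],
    [20, -0.095, 0.72, 0, 0, 0, 0],
    [20, -0.11, 0.84, 0, 0, 0, 0],
    [20, -0.124, 0.95, 0, 0, 0, 0],
    [20, -0.124, 0.95, 0, 0, 0, 0],
    [20, -0.124, 0.95, -0.06, 0, 0, 0],
    [20, -0.124, 0.95, -0.12, 0, 0, 0],
    [20, -0.124, 0.95, -0.18, 0, 0, 0],
    [20, -0.124, 0.95, -0.24, 0, 0, 0],
    [20, -0.124, 0.95, -0.27, 0, 0, 0],
    [20, -0.124, 0.95, -0.27, 0, 0, 0],
    [20, -0.124, 0.95, -0.27, 0, 0, 0]
  ]
}}

```text
clock: 7.68
tcp_pos: [0.52, 0.2235, 0.1435]
eef_rot: [1.876, 2.519, 0.002]
wrist_force: [0.1, 0.3, -0.8]
grip_width: 0.356
gripper_force: 30.0
```

```bash
python3 - <<'E'
from h import *
w=snap('wrist','w3')['frame'];b=snap('side','s3')['frame'];x=manip.sense();print(x['tcp_pos'],x['wrist_force'])
cv2.imwrite('pics/c3.png',np.hstack([cv2.resize(w[150:390,210:430],(400,436)),cv2.resize(b[120:250,220:340],(400,436),interpolation=cv2.INTER_CUBIC)]))
E
```

```text
[0.52011929 0.22376966 0.14389363] [ 0.73303217  0.04490967 -0.40463015]
```

View pics/c3.png

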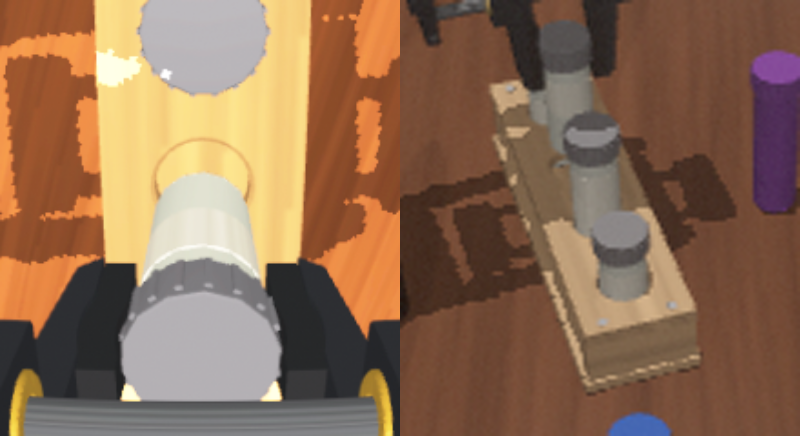

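The hole ellipse is centred near crop (203,182) and its far edge is at y 138. The tube foot's far edge is at (204,173). I'll check the numbers.

```bash
python3 - <<'E'
from h import *
s=pickle.load(open('pics/w3.pkl','rb'));f=lambda p:(210+.55*p[0],150+.5505*p[1])
for n,p,z in [('hole far',(203,138.5),.052),('hole L',(155,182),.052),('hole R',(250,182),.052),('foot far',(204,173),.0685),('foot far z.072',(204,173),.072),('body L',(150,230),.11),('rackL',(103,200),.052),('rackR',(304,200),.052),('tallcap',(204,30),.125)]:print(n,wat(s,f(p),z))
E
```

```text
hole far [0.5155 0.2428 0.052 ]
hole L [0.5042 0.2232 0.052 ]
hole R [0.5354 0.2325 0.052 ]
foot far [0.5177 0.2364 0.0685]
foot far z.072 [0.5174 0.2375 0.072 ]
body L [0.5046 0.2306 0.11  ]
rackL [0.4886 0.2116 0.052 ]
rackR [0.5556 0.2316 0.052 ]
tallcap [0.5027 0.2853 0.125 ]
```

Request:
{"fn": "step_arm", "kwargs": {
  "increments": [
    [20, -0.001, 0.005, -0.02, 0, 0, 0],
    [20, -0.001, 0.005, -0.034, 0, 0, 0],
    [20, -0.001, 0.005, -0.034, 0, 0, 0],
    [20, -0.001, 0.005, -0.034, 0, 0, 0]
  ]
}}

```text
clock: 8.28
tcp_pos: [0.5188, 0.2256, 0.1288]
eef_rot: [-1.876, -2.52, 0.0]
wrist_force: [-0.3, 0.4, -0.7]
grip_width: 0.358
gripper_force: 30.0
```

```bash
python3 - <<'E'
from h import *
w=snap('wrist','w4')['frame'];x=manip.sense();print(x['tcp_pos'],x['wrist_force'])
cv2.imwrite('pics/c4.png',cv2.resize(w[190:300,260:380],(654,600),interpolation=cv2.INTER_CUBIC))
E
```

```text
[0.51889995 0.22561406 0.12904098] [ 0.20578391 -0.2203865  -0.75190422]
```

View pics/c4.png

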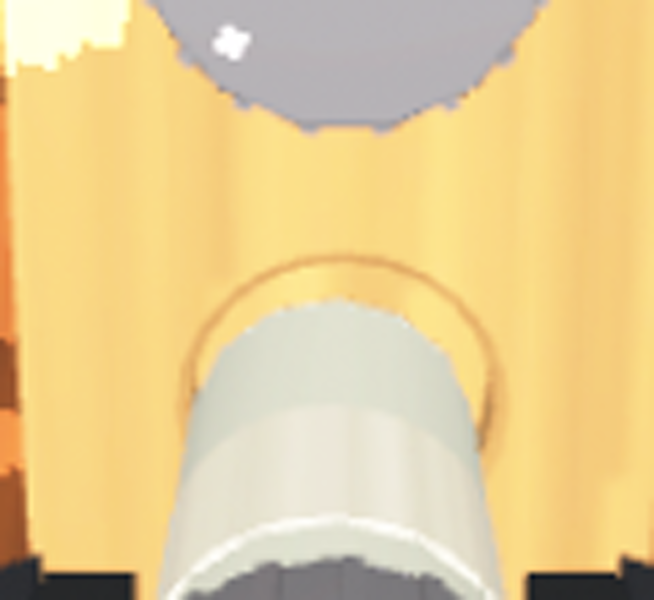

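```bash
python3 - <<'E'
from h import *
s=pickle.load(open('pics/w4.pkl','rb'));f=lambda p:(260+.1835*p[0],190+.1833*p[1])
e=np.array([-.287,.958,0])
print('hole c',wat(s,f((340,256)),.052)-.0165*e, (wat(s,f((184,395)),.052)+wat(s,f((494,395)),.052))/2)
for r,z in [(.013,.054),(.014,.054),(.015,.056),(.015,.058)]:print('foot c',r,z,wat(s,f((338,300)),z)-r*e)
print('capA near', wat(s,f((340,128)),.095)+.017*e)
R=cv2.Rodrigues(np.array(s['rvec'],float))[0];print('cam',-R.T@np.array(s['tvec']).ravel())
E
```

```text
hole c [0.5199355 0.226893  0.052    ] [0.51965 0.2276  0.052  ]
foot c 0.013 0.054 [0.519931 0.226146 0.054   ]
foot c 0.014 0.054 [0.520218 0.225188 0.054   ]
foot c 0.015 0.056 [0.520305 0.22483  0.056   ]
foot c 0.015 0.058 [0.520105 0.22543  0.058   ]
capA near [0.503121 0.281986 0.095   ]
cam [0.49619037 0.30229531 0.25600309]
```

The foot centre is about 1.9 mm short of the hole centre in y. I'll shift by that much and descend gently.

Request:
{"fn": "step_arm", "kwargs": {
  "increments": [
    [20, -0.001, 0.0045, 0, 0, 0, 0],
    [20, -0.001, 0.0045, 0, 0, 0, 0],
    [20, -0.001, 0.0045, -0.006, 0, 0, 0],
    [20, -0.001, 0.0045, -0.012, 0, 0, 0],
    [20, -0.001, 0.0045, -0.018, 0, 0, 0],
    [20, -0.001, 0.0045, -0.024, 0, 0, 0],
    [20, -0.001, 0.0045, -0.024, 0, 0, 0]
  ]
}}

```text
clock: 9.2
tcp_pos: [0.5183, 0.2273, 0.1191]
eef_rot: [-1.876, -2.519, 0.001]
wrist_force: [0.4, 0.4, -0.0]
grip_width: 0.355
gripper_force: 30.0
```

Request:
{"fn": "step_arm", "kwargs": {
  "increments": [
    [20, 0, 0, -0.015, 0, 0, 0],
    [20, 0, 0, -0.03, 0, 0, 0],
    [20, 0, 0, -0.045, 0, 0, 0],
    [20, 0, 0, -0.06, 0, 0, 0],
    [20, 0, 0, -0.07, 0, 0, 0],
    [20, 0, 0, -0.078, 0, 0, 0],
    [20, 0, 0, -0.083, 0, 0, 0],
    [20, 0, 0, -0.083, 0, 0, 0]
  ]
}}

```text
clock: 10.2
tcp_pos: [0.5184, 0.2273, 0.0861]
eef_rot: [-1.876, -2.52, 0.0]
wrist_force: [-0.5, 0.3, -0.0]
grip_width: 0.358
gripper_force: 30.0
```

Next I press down lightly to confirm it is seated.

Request:
{"fn": "step_arm", "kwargs": {
  "increments": [
    [20, 0, 0, -0.002, 0, 0, 0],
    [20, 0, 0, -0.004, 0, 0, 0],
    [20, 0, 0, -0.005, 0, 0, 0],
    [20, 0, 0, -0.005, 0, 0, 0]
  ]
}}

```text
clock: 10.7
tcp_pos: [0.5188, 0.2275, 0.0849]
eef_rot: [1.876, 2.519, 0.001]
wrist_force: [-1.4, -0.9, 5.5]
grip_width: 0.354
gripper_force: 30.0
```

Request:
{"fn": "step_arm", "kwargs": {
  "increments": [
    [40, 0, 0, -0.003, 0, 0, 0],
    [70, 0, 0, 0.0, 0, 0, 0],
    [70, 0, 0, 0.0, 0, 0, 0],
    [70, 0, 0, 0.05, 0, 0, 0],
    [70, 0, 0, 0.12, 0, 0, 0],
    [70, 0, 0, 0.2, 0, 0, 0],
    [70, 0, 0, 0.29, 0, 0, 0],
    [70, 0.02, -0.07, 0.29, 0, 0, 0],
    [70, 0.0415, -0.139, 0.29, 0, 0, 0],
    [70, 0.0415, -0.139, 0.29, 0, 0, 0],
    [70, 0.0415, -0.139, 0.29, 0, 0, 0]
  ]
}}

```text
clock: 12.08
tcp_pos: [0.5348, 0.1721, 0.1999]
eef_rot: [-1.877, -2.518, 0.0]
wrist_force: [-0.2, -0.5, -0.0]
grip_width: 0.793
gripper_force: 0.0
```

```bash
python3 - <<'E'
from h import *
w=snap('wrist','w5')['frame'];b=snap('side','s5')['frame'];x=manip.sense();print(x['tcp_pos'],x['wrist_force'])
cv2.imwrite('pics/c5.png',np.hstack([cv2.resize(w[120:400,200:440],(400,467)),cv2.resize(b[110:250,220:340],(400,467),interpolation=cv2.INTER_CUBIC)]))
E
```

```text
[0.53466665 0.17247342 0.19992527] [ 0.40317065 -0.34592229 -0.40191862]
```

View pics/c5.png

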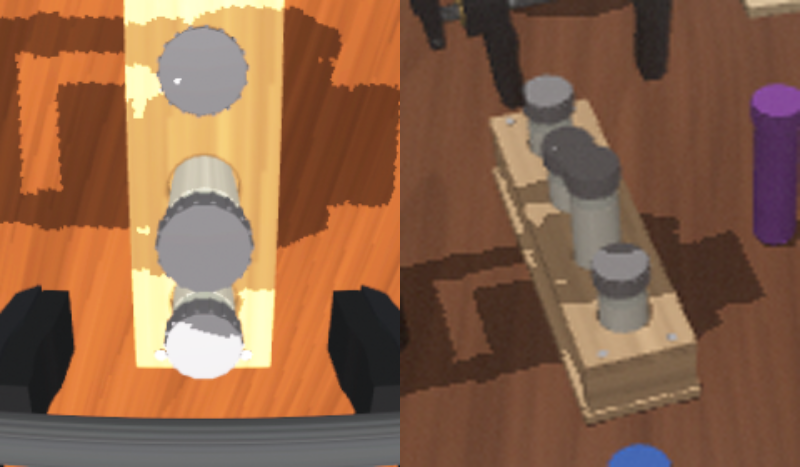

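```bash
cat >> h.py <<'E'
def wproj(s,p):
    q=cv2.Rodrigues(np.array(s['rvec'],float))[0]@np.array(p,float)+np.array(s['tvec'],float).ravel()
    th=np.arctan2(np.hypot(q[0],q[1]),q[2]);h=np.hypot(q[0],q[1]);K=np.array(s['camera_matrix']);return K[:2,2]+K[0,0]*th*q[:2]/h
E
python3 - <<'E'
from h import *
s=pickle.load(open('pics/w5.pkl','rb'));d=pickle.load(open('pics/s5.pkl','rb'))
R=cv2.Rodrigues(np.array(s['rvec'],float))[0];print('cam',-R.T@np.array(s['tvec']).ravel(),R[2])
for n,x,y,h in [('A',.502,.2785,.095),('new',.5188,.2265,.095),('tall',.5355,.170,.125),('B',.5515,.114,.095)]:
    for z in (.052,h):
        u=wproj(s,(x,y,z));v=proj(d,(x,y,z))[0];print(n,z,((u-[200,120])*5/3).round(),((v-[220,110])*10/3).round())
for e in (.125,-.125):u=wproj(s,(.527+e*-.287,.197+e*.958,.052));print('end',((u-[200,120])*5/3).round())
E
```

```text
cam [0.51228229 0.24876541 0.32709954] [ 0.08706656 -0.29515366 -0.9514745 ]
A 0.052 [198. -60.] [150. 144.]
A 0.095 [197. -72.] [144.  93.]
new 0.052 [201.  63.] [172. 194.]
new 0.095 [201.  73.] [167. 143.]
tall 0.052 [200. 191.] [196. 252.]
tall 0.125 [200. 250.] [189. 162.]
B 0.052 [199. 303.] [220. 313.]
B 0.095 [199. 348.] [217. 262.]
end [ 199. -146.]
end [200. 368.]
```

The wrist view shows the placed short at (203,71), the tall cap at (204,243) and short B at (205,340), all as predicted. The placed tube stands seated in the side view. Now I grip the tall tube.

Request:
{"fn": "step_arm", "kwargs": {
  "increments": [
    [70, 0.003, 0, -0.06, 0, 0, 0],
    [70, 0.003, 0, -0.12, 0, 0, 0],
    [70, 0.003, 0, -0.17, 0, 0, 0],
    [70, 0.003, 0, -0.212, 0, 0, 0],
    [70, 0.003, 0, -0.212, 0, 0, 0],
    [70, 0.003, 0, -0.212, 0, 0, 0],
    [30, 0.003, 0, -0.212, 0, 0, 0],
    [20, 0.003, 0, -0.212, 0, 0, 0],
    [20, 0.003, 0, -0.212, 0, 0, 0],
    [20, 0.003, 0, -0.212, 0, 0, 0],
    [20, 0.003, 0, -0.212, 0, 0, 0],
    [20, 0.003, 0, -0.212, 0, 0, 0]
  ]
}}

```text
clock: 13.68
tcp_pos: [0.5363, 0.1718, 0.1156]
eef_rot: [1.876, 2.52, 0.0]
wrist_force: [-0.1, -0.2, 2.0]
grip_width: 0.356
gripper_force: 30.0
```

Request:
{"fn": "step_arm", "kwargs": {
  "increments": [
    [20, 0, 0, 0.04, 0, 0, 0],
    [20, 0, 0, 0.1, 0, 0, 0],
    [20, 0, 0, 0.18, 0, 0, 0],
    [20, 0, 0, 0.27, 0, 0, 0],
    [20, 0, 0, 0.36, 0, 0, 0],
    [20, 0, 0, 0.41, 0, 0, 0],
    [20, 0.01, -0.1, 0.41, 0, 0, 0],
    [20, 0.02, -0.22, 0.41, 0, 0, 0],
    [20, 0.035, -0.34, 0.41, 0, 0, 0],
    [20, 0.047, -0.46, 0.41, 0, 0, 0],
    [20, 0.06, -0.58, 0.41, 0, 0, 0],
    [20, 0.07, -0.7, 0.41, 0, 0, 0],
    [20, 0.0825, -0.79, 0.41, 0, 0, 0],
    [20, 0.0825, -0.821, 0.41, 0, 0, 0],
    [20, 0.0825, -0.821, 0.41, 0, 0, 0],
    [20, 0.0825, -0.821, 0.37, 0, 0, 0],
    [20, 0.0825, -0.821, 0.335, 0, 0, 0],
    [20, 0.0825, -0.821, 0.319, 0, 0, 0],
    [20, 0.0825, -0.821, 0.319, 0, 0, 0]
  ]
}}

```text
clock: 16.05
tcp_pos: [0.5687, -0.1559, 0.2418]
eef_rot: [-1.874, -2.519, 0.001]
wrist_force: [0.4, -0.7, -0.7]
grip_width: 0.356
gripper_force: 30.0
```

```bash
python3 - <<'E'
from h import *
w=snap('wrist','w6')['frame'];b=snap('side','s6')['frame'];x=manip.sense();print(x['tcp_pos'],x['wrist_force'])
cv2.imwrite('pics/c6.png',np.hstack([cv2.resize(w[180:320,250:390],(500,500),interpolation=cv2.INTER_CUBIC),cv2.resize(b[210:370,240:340],(300,500),interpolation=cv2.INTER_CUBIC)]))
E
```

```text
[ 0.56941892 -0.15645246  0.243165  ] [-0.74175758 -0.77561945 -1.00322489]
```

View pics/c6.png

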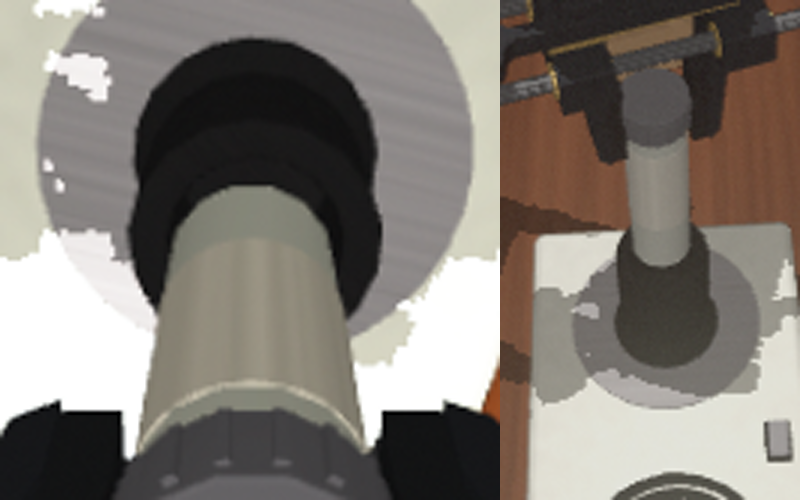

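Cup rim: outer edges x 130/380, rim far edge y≈122, bore far edge y≈155. Tube foot far edge is (251,185). I'll compute the offset.

```bash
python3 - <<'E'
from h import *
s=pickle.load(open('pics/w6.pkl','rb'));f=lambda p:(250+.28*p[0],180+.28*p[1]);e=np.array([-.287,.958,0])
print('rim',wat(s,f((255,122)),.131)-.0245*e,'bore',wat(s,f((255,155)),.131)-.0165*e,'LR',(wat(s,f((130,238)),.131)+wat(s,f((380,238)),.131))/2)
for r,z in [(.013,.1375),(.014,.1375),(.015,.14)]:print('foot',wat(s,f((251,185)),z)-r*e)
s=pickle.load(open('pics/w4.pkl','rb'));print('previous good: bias .0019')
E
```

```text
rim [ 0.5699315 -0.157271   0.131    ] bore [ 0.5694355 -0.155707   0.131    ] LR [ 0.5694 -0.1554  0.131 ]
foot [ 0.568831 -0.156254  0.1375  ]
foot [ 0.569118 -0.157212  0.1375  ]
foot [ 0.569205 -0.15747   0.14    ]
previous good: bias .0019
```

Request:
{"fn": "step_arm", "kwargs": {
  "increments": [
    [20, 0.001, 0.0025, 0, 0, 0, 0],
    [20, 0.001, 0.0025, -0.01, 0, 0, 0],
    [20, 0.001, 0.0025, -0.016, 0, 0, 0],
    [20, 0.001, 0.0025, -0.022, 0, 0, 0],
    [20, 0.001, 0.0025, -0.028, 0, 0, 0],
    [20, 0.001, 0.0025, -0.034, 0, 0, 0],
    [20, 0.001, 0.0025, -0.034, 0, 0, 0]
  ]
}}

```text
clock: 17.02
tcp_pos: [0.5695, -0.1556, 0.2291]
eef_rot: [-1.876, -2.519, 0.0]
wrist_force: [-0.4, 0.1, -1.0]
grip_width: 0.353
gripper_force: 30.0
```

Request:
{"fn": "step_arm", "kwargs": {
  "increments": [
    [20, 0, 0, -0.015, 0, 0, 0],
    [20, 0, 0, -0.03, 0, 0, 0],
    [20, 0, 0, -0.045, 0, 0, 0],
    [20, 0, 0, -0.06, 0, 0, 0],
    [20, 0, 0, -0.075, 0, 0, 0],
    [20, 0, 0, -0.085, 0, 0, 0],
    [20, 0, 0, -0.09, 0, 0, 0],
    [20, 0, 0, -0.092, 0, 0, 0],
    [20, 0, 0, -0.094, 0, 0, 0],
    [20, 0, 0, -0.094, 0, 0, 0]
  ]
}}

```text
clock: 18.27
tcp_pos: [0.5697, -0.1556, 0.192]
eef_rot: [1.876, 2.519, 0.0]
wrist_force: [0.0, -0.7, -1.4]
grip_width: 0.357
gripper_force: 30.0
```

Request:
{"fn": "step_arm", "kwargs": {
  "increments": [
    [20, 0, 0, -0.002, 0, 0, 0],
    [20, 0, 0, -0.004, 0, 0, 0],
    [20, 0, 0, -0.005, 0, 0, 0],
    [20, 0, 0, -0.005, 0, 0, 0]
  ]
}}

```text
clock: 18.77
tcp_pos: [0.5703, -0.1561, 0.1916]
eef_rot: [1.875, 2.518, 0.001]
wrist_force: [-1.6, -0.2, 5.6]
grip_width: 0.358
gripper_force: 30.0
```

Request:
{"fn": "step_arm", "kwargs": {
  "increments": [
    [40, 0, 0, 0.003, 0, 0, 0],
    [70, 0, 0, 0.003, 0, 0, 0],
    [70, 0, 0, 0.003, 0, 0, 0],
    [70, 0, 0, 0.06, 0, 0, 0],
    [70, 0, 0, 0.14, 0, 0, 0],
    [70, 0, 0, 0.17, 0, 0, 0],
    [70, 0.003, -0.1, 0.17, 0, 0, -0.05],
    [70, 0.006, -0.2, 0.17, 0, 0, -0.1],
    [70, 0.009, -0.3, 0.17, 0, 0, -0.15],
    [70, 0.009, -0.345, 0.17, 0, 0, -0.2],
    [70, 0.009, -0.345, 0.17, 0, 0, -0.25],
    [70, 0.009, -0.345, 0.17, 0, 0, -0.3],
    [70, 0.009, -0.345, 0.17, 0, 0, -0.35],
    [70, 0.009, -0.345, 0.17, 0, 0, -0.4],
    [70, 0.009, -0.345, 0.17, 0, 0, -0.45],
    [70, 0.009, -0.345, 0.17, 0, 0, -0.45],
    [70, 0.009, -0.345, 0.17, 0, 0, -0.45]
  ]
}}

```text
clock: 20.9
tcp_pos: [0.5731, -0.2935, 0.2572]
eef_rot: [-3.062, -0.701, 0.001]
wrist_force: [-0.1, 1.1, -0.3]
grip_width: 0.793
gripper_force: 0.0
```

```bash
python3 - <<'E'
from h import *
s=snap('wrist','w7');w=s['frame'];x=manip.sense();print(x['tcp_pos'],x['eef_rot'],x['joint_positions'][5]);snap('side','s7')
print('dial px',wproj(s,(.5731,-.294,.096)),'cup tube top',wproj(s,(.57,-.156,.201)))
cv2.imwrite('pics/c7.png',cv2.resize(w[180:360,200:440],(800,600),interpolation=cv2.INTER_CUBIC))
E
```

```text
[ 0.57309647 -0.29355535  0.2573484 ] [-3.06208955e+00 -7.00379225e-01  7.31898289e-04] 0.6090170782234803
dial px [320.64643496 227.36357424] cup tube top [ 97.63355433 181.66247145]
```

View pics/c7.png

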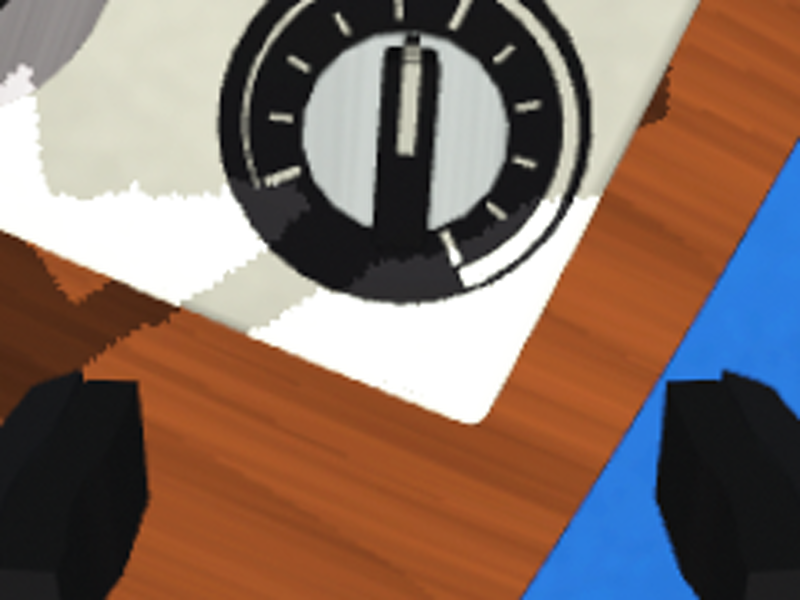

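The pointer stands at about mark 4.1 and the bar lies within a few degrees of image-vertical (ends (413.5,52) and (401,228)). I read marks 0–10 around it: (283,177), (282,118), (298,64), … 7 at (528,106), 10 (452,248). I'll fit the angles from these.

```bash
python3 - <<'E'
from h import *
s=pickle.load(open('pics/w7.pkl','rb'));f=lambda p:(200+.3*p[0],180+.3*p[1])
M=[(283,177),(282,118),(298,64),(343,22),(399,10),(460,12),(505,53),(528,106),(523,162),(497,210),(452,248)]
for z in (.067,.074):
    P=np.array([wat(s,f(m),z)[:2] for m in M])
    c=np.linalg.lstsq(np.c_[2*P,np.ones(11)],(P**2).sum(1),rcond=None)[0][:2]
    a=np.unwrap(np.radians(np.degrees(np.arctan2(*(P-c).T[::-1]))));d=np.degrees(a)-(135-27*np.arange(11));d=(d+180)%360-180
    print(z,c.round(4),d.round(1),np.median(d))
a,b=wat(s,f((413.5,52)),.096),wat(s,f((401,228)),.096);v=a-b;print(a,b,(a+b)/2,np.linalg.norm(v),np.degrees(np.arctan2(v[1],v[0])))
R=cv2.Rodrigues(manip.sense()['eef_rot'])[0];print('tool y',np.degrees(np.arctan2(R[1,1],R[0,1])))
E
```

```text
0.067 [ 0.5722 -0.2951] [ 1.3  0.5  1.  -0.1  1.3  1.9  2.2  2.6  2.7  3.1  2.7] 1.8836807700796214
0.074 [ 0.5738 -0.2943] [ 1.3  0.5  0.8 -0.2  1.1  1.7  2.2  2.6  2.7  3.2  2.8] 1.7353178879521067
[ 0.5977 -0.2851  0.096 ] [ 0.5569 -0.3015  0.096 ] [ 0.5773 -0.2933  0.096 ] 0.04397271881519272 21.898192805638928
tool y -64.25993815102066
```

Request:
{"fn": "step_arm", "kwargs": {
  "increments": [
    [50, 0, -0.002, -0.1, 0, 0, -0.021],
    [50, 0, -0.002, -0.2, 0, 0, -0.021],
    [50, 0, -0.002, -0.28, 0, 0, -0.021],
    [50, 0, -0.002, -0.34, 0, 0, -0.021],
    [50, 0, -0.002, -0.38, 0, 0, -0.021],
    [50, 0, -0.002, -0.398, 0, 0, -0.021],
    [50, 0, -0.002, -0.398, 0, 0, -0.021],
    [20, 0, -0.002, -0.398, 0, 0, -0.021],
    [5, 0, -0.002, -0.398, 0, 0, -0.021],
    [5, 0, -0.002, -0.398, 0, 0, -0.021],
    [5, 0, -0.002, -0.398, 0, 0, -0.021],
    [5, 0, -0.002, -0.398, 0, 0, -0.021],
    [5, 0, -0.002, -0.398, 0, 0, -0.021]
  ]
}}

```text
clock: 22.62
tcp_pos: [0.5733, -0.2943, 0.099]
eef_rot: [-3.084, -0.596, -0.0]
wrist_force: [-2.0, 1.7, 3.4]
grip_width: 0.154
gripper_force: 30.0
```

Request:
{"fn": "step_arm", "kwargs": {
  "increments": [
    [5, 0, 0, 0, 0, 0, -0.04],
    [5, 0, 0, 0, 0, 0, -0.08],
    [5, 0, 0, 0, 0, 0, -0.12],
    [5, 0, 0, 0, 0, 0, -0.16],
    [5, 0, 0, 0, 0, 0, -0.2],
    [5, 0, 0, 0, 0, 0, -0.24],
    [5, 0, 0, 0, 0, 0, -0.28],
    [5, 0, 0, 0, 0, 0, -0.32],
    [5, 0, 0, 0, 0, 0, -0.36],
    [5, 0, 0, 0, 0, 0, -0.39],
    [5, 0, 0, 0, 0, 0, -0.412],
    [5, 0, 0, 0, 0, 0, -0.412],
    [5, 0, 0, 0, 0, 0, -0.412]
  ]
}}

```text
clock: 24.25
tcp_pos: [0.5732, -0.2946, 0.099]
eef_rot: [2.821, -1.383, 0.0]
wrist_force: [-1.3, 1.3, 5.4]
grip_width: 0.159
gripper_force: 30.0
```

Request:
{"fn": "step_arm", "kwargs": {
  "increments": [
    [30, 0, 0, 0, 0, 0, 0],
    [50, 0, 0, 0, 0, 0, 0],
    [50, 0, 0, 0, 0, 0, 0],
    [50, 0, 0, 0.08, 0, 0, 0],
    [50, 0, 0, 0.2, 0, 0, 0],
    [50, 0, 0, 0.32, 0, 0, 0],
    [50, 0, 0, 0.398, 0, 0, 0],
    [50, 0, 0, 0.398, 0, 0, 0],
    [50, 0, 0, 0.398, 0, 0, 0]
  ]
}}

```text
clock: 25.38
tcp_pos: [0.5726, -0.2941, 0.2561]
eef_rot: [-2.82, 1.384, 0.003]
wrist_force: [-0.4, 0.2, -0.5]
grip_width: 0.57
gripper_force: 0.0
```

```bash
python3 - <<'E'
from h import *
s=snap('wrist','w8');d=snap('side','s8')
# resample plane z=.096 around the dial: 0.25 mm/px, x right, y up
def rect(s,z,c=(.5735,-.294),h=.030,n=240):
    t=np.linspace(-h,h,n);m=np.array([[wproj(s,(c[0]+x,c[1]-y,z)) for x in t] for y in t],np.float32)
    return cv2.cvtColor(cv2.remap(s['frame'],m[...,0],m[...,1],cv2.INTER_LINEAR),cv2.COLOR_BGR2GRAY),t
g,t=rect(s,.096)
X,Y=np.meshgrid(t,-t);m=((g<70)&(np.hypot(X,Y)<.019)).astype(np.uint8)
n,l,st,_=cv2.connectedComponentsWithStats(m);k=1+np.argmax(st[1:,4])
P=np.c_[X[l==k],Y[l==k]];c=P.mean(0);w,V=np.linalg.eigh(np.cov(P.T));v=V[:,1];print('bar',c,np.sqrt(12*w),np.degrees(np.arctan2(v[1],v[0])),len(P))
for a in (-52,128):
    q=[g[int((.03-r*np.sin(np.radians(a)))/.06*239),int((r*np.cos(np.radians(a))+.03)/.06*239)] for r in np.arange(.004,.024,.002)];print(a,q)
# side: predicted vs seen tall cap in cup (dark grey top)
print('tall cap top side px',proj(d,(.57,-.156,.201)),manip.sense()['wrist_force'])
D0=pickle.load(open('pics/s0.pkl','rb'))['frame'];f=d['frame']
df=cv2.absdiff(D0,f).max(2)
for n,(x,y,w,h) in dict(jar=(395,225,45,50),bowl=(397,287,55,50),cup=(373,165,40,45),purple=(323,133,20,54),orange=(203,307,30,45),black=(197,166,28,55),A=(256,132,18,24),B=(277,182,20,30)).items():print(n,(df[y:y+h,x:x+w]>40).mean().round(2))
E
```

```text
bar [-0.00147232  0.0011703 ] [0.01445793 0.03620934] 127.64520609607492 6791
-52 [np.uint8(147), np.uint8(147), np.uint8(147), np.uint8(146), np.uint8(147), np.uint8(148), np.uint8(147), np.uint8(148), np.uint8(147), np.uint8(147)]
128 [np.uint8(14), np.uint8(14), np.uint8(13), np.uint8(14), np.uint8(14), np.uint8(14), np.uint8(14), np.uint8(14), np.uint8(13), np.uint8(12)]
tall cap top side px [[292.7 262.8]] [0.74931625 0.49604965 0.17959777]
jar 0.0
bowl 0.0
cup 0.0
purple 0.34
orange 0.9
black 0.01
A 0.8
B 0.91
```

Request:
{"fn": "step_arm", "kwargs": {
  "increments": [
    [50, 0, 0, 0.15, 0, 0, 0.05],
    [50, 0, 0, 0.25, 0, 0, 0.1],
    [50, -0.05, 0.07, 0.25, 0, 0, 0.15],
    [50, -0.1, 0.14, 0.25, 0, 0, 0.2],
    [50, -0.15, 0.21, 0.25, 0, 0, 0.25],
    [50, -0.2, 0.28, 0.25, 0, 0, 0.3],
    [50, -0.25, 0.35, 0.25, 0, 0, 0.35],
    [50, -0.3, 0.42, 0.25, 0, 0, 0.4],
    [50, -0.36, 0.5, 0.25, 0, 0, 0.43],
    [50, -0.36, 0.6, 0.25, 0, 0, 0.43],
    [50, -0.36, 0.72, 0.25, 0, 0, 0.43],
    [50, -0.36, 0.72, 0.25, 0, 0, 0.43],
    [50, -0.36, 0.72, 0.25, 0, 0, 0.43]
  ]
}}

```text
clock: 27.1
tcp_pos: [0.4289, -0.0067, 0.3566]
eef_rot: [3.066, 0.684, -0.003]
wrist_force: [-0.1, -0.2, 0.1]
grip_width: 0.57
gripper_force: 0.0
```

```bash
python3 - <<'E'
from h import *
d=snap('side','s9');T=snap('top','t9')
D0=pickle.load(open('pics/s0.pkl','rb'))['frame'];T0=pickle.load(open('pics/t0.pkl','rb'))['frame']
def chk(a,b,x,y,w,h,m=6):
    # patch of the first picture searched in the new one: shift and correlation
    r=cv2.matchTemplate(b[y-m:y+h+m,x-m:x+w+m],a[y:y+h,x:x+w],cv2.TM_CCOEFF_NORMED);_,v,_,p=cv2.minMaxLoc(r);return (p[0]-m,p[1]-m),round(v,2)
for n,b in dict(purple=(323,133,20,54),orange=(203,307,30,45),black=(197,166,28,55),blue=(282,243,20,20),A=(256,132,18,24),B=(277,182,20,30),jar=(395,225,45,50)).items():print('side',n,chk(D0,d['frame'],*b))
for n,b in dict(purple=(148,198,40,30),orange=(409,332,25,25),black=(206,364,34,28),blue=(324,255,24,24),A=(121,295,25,25),B=(229,262,25,25)).items():print('top',n,chk(T0,T['frame'],*b))
f=d['frame']
for n,p in dict(tallcap=(.57,-.156,.201),body=(.57,-.156,.16),newcap=(.5195,.2265,.095)).items():
    u,v=proj(d,p)[0];print(n,(u,v),f[int(v),int(u)-16:int(u)+17:4].mean(1).round())
E
```

```text
side purple ((0, 0), 1.0)
side orange ((0, 0), 1.0)
side black ((0, 0), 0.99)
side blue ((0, 0), 0.46)
side A ((0, 0), 0.95)
side B ((0, 0), 0.96)
side jar ((0, 0), 1.0)
top purple ((0, 0), 1.0)
top orange ((6, -6), 0.23)
top black ((0, 0), 0.98)
top blue ((0, 0), 1.0)
top A ((0, 0), 1.0)
top B ((0, 0), 1.0)
tallcap (np.float64(292.7), np.float64(262.8)) [ 88.  87. 138. 139. 138. 137. 138.  94.  90.]
body (np.float64(293.7), np.float64(279.5)) [ 90.  89. 126. 128. 129. 128. 121.  90.  95.]
newcap (np.float64(270.5), np.float64(152.7)) [157.  96. 134. 136. 135. 136. 134.  85.  90.]
```

Nothing else has moved: each bystander matches its first picture in at least one view. The tall tube stands in the cup, the short one in the rack, and the dial points to 7.

```bash
python3 -c "
from plant import job;print(job.job_done())"
```

```text
the job is handed in; nothing more can be done
None
```

Job handed in at about 27 s: the short glaze sample stands seated in the free rack hole, the tall tube is seated in the mixer's cup, the dial points to 7 (within about 1° by the wrist camera), and the camera checks show nothing else disturbed.

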